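Serve the coffee jug from the coffee maker

TASK

Lift the steel jug off the coffee maker's plate by its side handle, draw it out without knocking it against the brew head above, and set it down gently and upright, wholly on the blue-green mat. Let go, take it again by the round knob on its lid, and set it gently in the middle of the round cork pad on the wooden tray, turned so that its handle points into the gap between the two mugs. Keep the jug upright all the way, and leave the mugs and everything else on the counter where they are.

Things in the scene. Friction and masses are not known exactly. Their poses are not given: they have to be found in the camera images.
- jug: Loose steel jug, black lid, about 0.4 kg. Body 84 mm across up to 95 mm high, narrowing to 66 at 128; lid (62 mm across) top at 140, knob top at 178. Origin: centre of its underside; z up its axis; the handle is on its -x side, a small spout lip on +x. It starts on the coffee maker's plate under the brew head, handle pointing out of the front within 15 degrees.
- jug_handle: Black side handle, part of the jug: upright bar 20 mm (jug x) by 16 mm (jug y), 90 mm tall, joined to the jug by 12 mm thick bars near its top and foot. Origin: the grip point, on the bar's middle line, 76 mm from the jug's axis, 110 mm above its underside, 25 mm below the bar's top; axes as the jug's. 24 mm free between bar and jug. Pinch it from above across the 16 mm, with about 100 N.
- jug_knob: The black round knob on the middle of the jug's lid, part of the jug: an upright cylinder 34 mm across and 38 mm tall. Origin: on the jug's axis at the height to grip, 165 mm above the jug's underside, 13 mm below the knob's top and 25 mm above the lid; axes as the jug's.
- coffee_maker: White, fixed. Origin: on the counter under its plate's middle; its open front faces its -x. Base 26 mm high, 160 wide (y), x = -65 to 170. The jug stands on a dark round plate, floor 30 mm above the counter, in a lip of 96 mm inner and 106 mm outer diameter, 6 mm above that floor. A column, x = 80 to 170, 160 wide, rises to 345 mm.
- brew_head: White block of the coffee maker, fixed, overhanging plate and knob: 130 mm wide (y), x = -5 to 95 in its own frame, 95 tall; a look-only black outlet hangs 6 mm below it. Origin: on the plate's axis at the block's underside, 250 mm above the counter, 42 mm above the standing jug's knob; axes as the coffee maker's.
- mat: Blue-green square mat lying fixed on the counter, 170 by 170 mm, 4 mm thick. Origin: centre of its underside; x and y along its sides.
- tray: Wooden serving tray, fixed, floor 10 mm thick, rim 22 mm high; x = -75 to 195, y = -125 to 125 mm in its own frame. Origin: at counter height exactly under the middle of a round cork pad, 116 mm across, 4 mm thick (top 14 mm above the counter). x points from the pad into the gap between the two mugs.
- tray_gap (a point): Point on the tray, level with the pad's top, 76 mm from the pad's middle along the tray's x, between pad and mugs' gap: the jug's handle must end above it.
- mug_white: White mug standing on the tray on one side of the gap (either side), 76 mm across, 90 mm tall, with a handle on its own +y side, pointing about along the tray's +x. Origin: centre of its underside.
- mug_teal: Blue-green mug, same size, on the other side of the gap. Each mug stands about 110 mm along the tray's x and 78 mm to a side of the pad's middle.
- sugar_jar: Bystander: white jar with wooden cap, 72 mm across, 110 mm tall, origin at its underside.
- oil_bottle: Bystander: green bottle, 60 mm across, 210 mm tall, origin at its underside.
- soap_pump: Bystander: steel soap dispenser, 60 mm across, 175 mm tall, origin at its underside.
- tea_tin: Bystander: low yellow tin with steel lid, 72 mm across, 48 mm tall, origin at its underside.
Not all that is in view belongs to the job. Of the things that look like the mat, take the one that is farthest to the robot's left at the start.

How it is judged:
On the way, in this order (a step that is already met when the one before it is completed fails the run):
1. the jug is lifted off the plate by its side handle and drawn out of the coffee maker (contact force between the fingers and jug_handle above 1 N and contact force between the fingers and jug_knob below 0.5 N and x of jug in the frame of coffee_maker below -0.08 m and contact force between jug and coffee_maker below 0.1 N and height (world z) of jug above 0.02 m), for 0.1 s.
2. the jug stands upright, wholly on the mat (its middle within 45 mm of the mat's middle along either side), let go and at rest (x of jug in the frame of mat between -0.045 and 0.045 m and y of jug in the frame of mat between -0.045 and 0.045 m and height (world z) of jug below 0.009 m and angle between jug's own z axis and vertical below 0.06 rad and contact force between the fingers and jug below 0.1 N and linear speed of jug below 0.02 m/s), for 0.2 s.
3. the jug is lifted off the mat by the knob on its lid, not by the handle (contact force between the fingers and jug_knob above 1 N and contact force between the fingers and jug_handle below 0.5 N and height (world z) of jug above 0.03 m), for 0.1 s.
At the end, for the whole second after the job is handed in: The jug stands upright, released and at rest on the cork pad, its axis within 16 mm of the pad's middle, its handle within 30 mm (about 20 degrees) of the gap point; both mugs stand, and they and the jar, bottle, dispenser and tin are within 20 mm of their starts (horizontal distance between jug and tray below 0.016 m and horizontal distance between jug_handle and tray_gap below 0.03 m and z of jug in the frame of tray between 0.009 and 0.019 m and angle between jug's own z axis and vertical below 0.06 rad and linear speed of jug below 0.02 m/s and contact force between the fingers and jug below 0.1 N and distance of each of mug_white, mug_teal, sugar_jar, oil_bottle, soap_pump, tea_tin from where it was at the start of the episode below 0.02 m and angle between each of mug_white, mug_teal's own z axis and vertical below 0.1 rad); the robot touches nothing.
It fails at once if the jug is dropped: it falls, untouched by the fingers, faster than 0.5 m/s (a drop of over 12 mm) (linear speed of jug above 0.5 m/s and contact force between the fingers and jug below 0.1 N).
It fails at once if the jug is knocked against the brew head (over 10 N) (contact force between jug and brew_head above 10 N).
It fails at once if the jug is pressed or banged onto the mat or the tray with over 80 N (contact force between jug and mat above 80 N or contact force between jug and tray above 80 N).
It fails at once if the jug is tipped more than 20 degrees (angle between jug's own z axis and vertical above 0.35 rad).
It fails at once if a mug or another bystander is knocked more than 20 mm out of place (distance of any of mug_white, mug_teal, sugar_jar, oil_bottle, soap_pump, tea_tin from where it was at the start of the episode above 0.02 m).
It also fails if it takes over 67 s, if anything falls off the work surface, if the arm or the gripper's body presses on something with over 40 N, if the wrist force passes 120 N, or if a joint passes its speed limit or range.

ROBOT

A 6-joint arm with a two-finger parallel gripper is mounted at the origin on the work surface. World frame = base frame: x ahead of the robot, y to its left, z up, the work surface at z = 0. Lengths are in m, angles in rad, forces in N, time in s.
With the tool pointing down it reaches from about 0.25 to 0.725 m from the base axis. Payload 9.7 kg.
Tool frame: the origin (TCP) lies at the very end of the fingers, on their centre line; the grasp point (between the pads) lies 19 mm behind it (env.hold_point_z is the distance from the TCP to the grasp point, in m); z points along the fingers, y is the line along which they close (so a half turn about z gives the same grasp; the last joint's range is limited). The gripper opens to 85 mm and grips with 20 to 120 N. Pads are 22 mm wide; open, the fingers measure 114 mm over their backs; the gripper's body (76 mm by 85 mm) begins 54 mm behind the grasp point. The pads swing forward as they close: fully open they stand 13 mm farther back than shut.
Start: joints at [1.285, 0.087, 0.176, 1.66, 0, 1.571], TCP at [0.155, 0.528, 0.231] pointing down, gripper open.
Joint ranges: [-3.13, 3.13], [-0.85, 1.81], [-1.15, 1.24], [-2.2, 2.28], [-1.44, 1.52], [-3.14, 3.14]. Speed limits (rad/s): [2.22, 2.22, 2.57, 3.14, 3.14, 3.14].

INTERFACE

Orientations are given as a unit quaternion [x, y, z, w].
In Python, from station import env, claw, planner, imaging gives the robot as it stands. Calls block until the motion is done:
- env.goto(position, orientation): joint-space move of the TCP to a pose.
- env.move_l(position, rot=None, vel=0.15): straight line of the TCP; rot=None keeps the orientation; vel is the mean speed in m/s.
- env.move_joints(angles): joint-space move.
- claw.move_gripper(opening, squeeze=None): opening from 0.0 (shut) to 1.0 (fully open); squeeze is the grip in N (None keeps the last); returns when the fingers have stopped.
- env.pause(seconds).
- planner.ik(position, orientation): joint angles nearest the present ones, or None.
- imaging.snapshot(name): name is "scene" or "top" or "wrist"; returns the picture (384x512x3 uint8, red, green, blue); there is no depth.
- imaging.calibration(name): a dict with "fx", "fy", "cx", "cy" (pixels), "world_to_cam" (4x4, takes a point from world to camera coordinates). Camera axes: x right, y down, z forward; pixel columns grow to the right and rows downward; lengths in m; the calibration is good to about 2 mm. A picture is of the moment at which its call begins: read the wrist's pose just before it. calibration takes no time and is no camera call; for the wrist camera it gives the pose at the moment of the call.
A pose or a line that the arm cannot do raises env.PlanningError and nothing moves.
- env.close_job(): hands the job in; it is judged then, once.
Trained networks look in the newest picture that a camera, given by its name, has taken for a name from the list of things; names that differ only in an ending like _2 or _b are one class to them, and where a whole thing is asked for, a point or a joint stands for the part that bears it (a point fixed in the world has none). Each returns a list of dicts, best first, with "conf" (0 to 1); they miss things now and then, are a little off and sometimes report something else, mostly with a low value. They report only what shows in the picture. A call takes as long as a camera call. They do not tell look-alikes from the thing itself.
- imaging.spot_in(camera, label): "location" ([row, column] in pixels, amid what is visible of it).
Readings, each from a call of its own:
- env.get_t(): time.
- env.get_joint_positions(): joint angles.
- env.get_joint_velocities(): joint speeds.
- env.get_joint_efforts(): joint torques, N m.
- env.get_tool_pos(): TCP position.
- env.get_orientation(): TCP orientation.
- env.get_contact_force(): force on the tool from outside, world axes, zero at the start.
- env.get_ft_torque(): the same for the moment, N m.
- env.get_finger_gap(): opening from 0.0 (shut) to 1.0 (fully open).
- env.get_grasp_force(): force on a finger pad.
Only numpy, scipy, OpenCV 4.12 (cv2) and the standard library are available. Lean on these libraries where they do the work, as an engineer would, in place of code of your own. Each camera call takes 0.05 s, during which the arm holds its last target. There are 200 camera calls.

## Working session

There is one attempt and no reset: what is moved stays moved. The work goes in short steps, each a Python script; the robot and the scene stay as the last script left them, time stands still between calls to the robot, and variables do not carry over. Pictures are saved under pics/ and viewed, at most 10 in all, crops included, and the job is handed in when it is done.

```bash
ls; mkdir -p pics; cat > h.py <<'E'
import numpy as np, cv2
from station import env, claw, planner, imaging
from scipy.spatial.transform import Rotation as R
def snap(cam,fn):
    im=imaging.snapshot(cam); cv2.imwrite('pics/'+fn,im[:,:,::-1]); return im
def topix(c,p):
    T=np.array(c['world_to_cam']); q=T[:3,:3]@np.array(p)+T[:3,3]
    return np.array([c['fy']*q[1]/q[2]+c['cy'],c['fx']*q[0]/q[2]+c['cx']])
def toworld(c,rc,z):
    T=np.array(c['world_to_cam']); r,k=rc
    d=T[:3,:3].T@np.array([(k-c['cx'])/c['fx'],(r-c['cy'])/c['fy'],1]); o=-T[:3,:3].T@T[:3,3]
    return o+d*(z-o[2])/d[2]
def down(yaw): # tool z down; tool y (closing line) along world direction yaw+90deg
    return (R.from_euler('z',yaw)*R.from_euler('x',np.pi)).as_quat()
E
python3 - <<'E'
from h import *
a=snap('scene','scene.png'); b=snap('top','top.png')
cv2.imwrite('pics/both.png',cv2.resize(np.hstack([a,b])[:,:,::-1],None,fx=1,fy=1)[:, :])
print(env.get_t(),env.get_orientation())
for cam in ('scene','top'):
    c=imaging.calibration(cam); print(cam,c['fx'],c['cx'],c['cy'],np.round(c['world_to_cam'],3).tolist())
    for l,z in dict(jug=.17,jug_handle=.165,jug_knob=.195,coffee_maker=.2,brew_head=.345,mat=.004,tray=.01,mug_white=.045,mug_teal=.045,sugar_jar=.055,oil_bottle=.1,soap_pump=.09,tea_tin=.03).items():
        print(l,[(np.round(d['location']).tolist(),round(d['conf'],2),np.round(toworld(c,d['location'],z)[:2],3).tolist()) for d in imaging.spot_in(cam,l)])
E
```

```text
pics
0.1 [ 1.42413425e-01  9.89807095e-01 -5.67827424e-04 -9.51560714e-05]
scene 404.0248034867148 267.02866771652344 189.58373651887987 [[-0.534, 0.845, -0.02, 0.314], [0.508, 0.302, -0.806, -0.127], [-0.675, -0.441, -0.591, 1.582], [0.0, 0.0, 0.0, 1.0]]
jug [([248.0, 384.0], 0.78, [0.592, 0.326]), ([222.0, 174.0], 0.25, [0.774, -0.16])]
jug_handle [([228.0, 368.0], 0.7, [0.538, 0.268])]
jug_knob [([232.0, 396.0], 0.63, [0.551, 0.338])]
coffee_maker [([250.0, 430.0], 0.56, [0.575, 0.421])]
brew_head [([191.0, 411.0], 0.92, [0.59, 0.356])]
mat [([241.0, 287.0], 0.9, [0.534, 0.035]), ([180.0, 266.0], 0.68, [0.3, -0.188]), ([158.0, 212.0], 0.65, [0.279, -0.452]), ([248.0, 430.0], 0.61, [0.346, 0.403])]
tray [([215.0, 190.0], 0.92, [0.596, -0.289])]
mug_white [([200.0, 148.0], 0.55, [0.638, -0.424])]
mug_teal [([221.0, 176.0], 0.9, [0.67, -0.275])]
sugar_jar [([278.0, 234.0], 0.61, [0.767, 0.016]), ([246.0, 382.0], 0.4, [0.463, 0.295]), ([240.0, 286.0], 0.3, [0.578, 0.059])]
oil_bottle [([222.0, 177.0], 0.55, [0.715, -0.216])]
soap_pump [([250.0, 209.0], 0.67, [0.749, -0.077])]
tea_tin 
[... 445 characters left out ...]
[([189.0, 162.0], 0.5, [0.523, 0.33])]
coffee_maker [([180.0, 141.0], 0.83, [0.558, 0.408])]
brew_head [([180.0, 138.0], 0.86, [0.528, 0.375]), ([139.0, 254.0], 0.27, [0.664, -0.011])]
mat [([248.0, 302.0], 0.85, [0.308, -0.191]), ([192.0, 251.0], 0.69, [0.542, 0.01]), ([258.0, 371.0], 0.62, [0.267, -0.466])]
tray [([181.0, 330.0], 0.86, [0.58, -0.313])]
mug_white [([166.0, 358.0], 0.82, [0.632, -0.42])]
mug_teal [([153.0, 319.0], 0.7, [0.69, -0.267])]
sugar_jar [([138.0, 251.0], 0.59, [0.754, 0.008])]
oil_bottle [([182.0, 332.0], 0.57, [0.56, -0.307]), ([142.0, 224.0], 0.54, [0.724, 0.115])]
soap_pump [([138.0, 271.0], 0.63, [0.742, -0.074])]
tea_tin [([154.0, 199.0], 0.72, [0.697, 0.223])]
```

```bash
python3 - <<'E'
import cv2
a=cv2.imread('pics/top.png'); cv2.imwrite('pics/topc.png',cv2.resize(a[90:310,110:410],None,fx=2.66,fy=2.66,interpolation=cv2.INTER_CUBIC))
a=cv2.imread('pics/scene.png'); cv2.imwrite('pics/scenec.png',cv2.resize(a,None,fx=1.5,fy=1.5,interpolation=cv2.INTER_CUBIC))
E
```

```text
(no output)
```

View pics/topc.png

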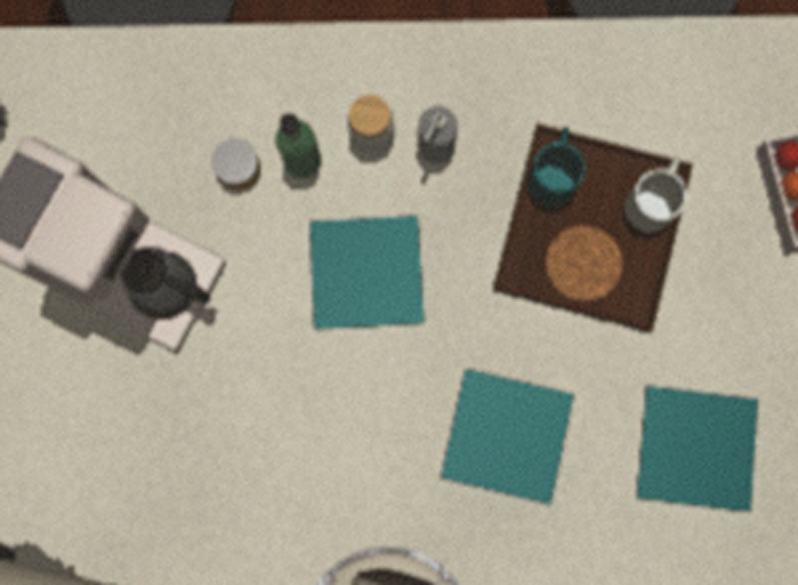

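View pics/scenec.png

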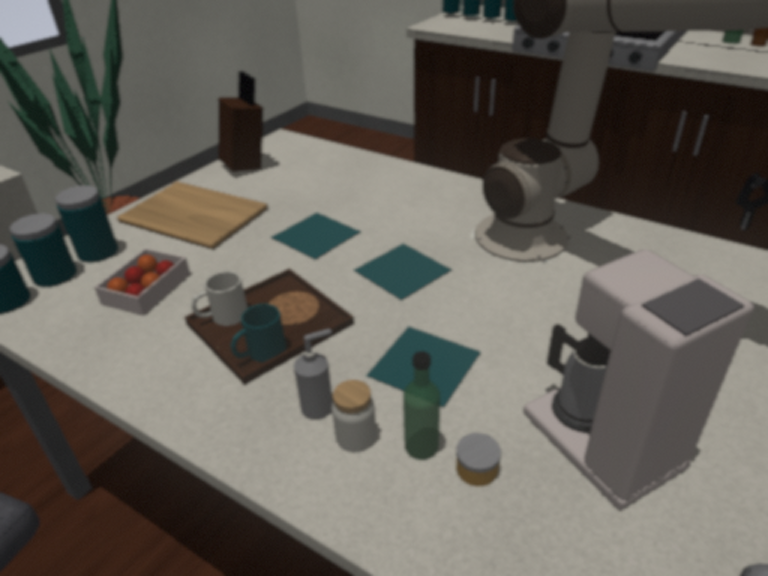

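The top crop shows three look-alike mats at crop pixels (367,272), (508,436) and (698,448), which are full-image columns/rows (248,192), (301,254) and (372,258). Image left is the robot's left (+y), so the mat at (248,192) is the one meant. The crop also shows the jug at (160,280) with its handle pointing to (205,297), and the cork pad at (585,262) with the mugs' gap up-right of it. The scene view agrees with this layout.

```bash
cat > m.py <<'E'
from h import *
im=cv2.imread('pics/top.png'); c=imaging.calibration('top')
hsv=cv2.cvtColor(cv2.GaussianBlur(im,(3,3),0),cv2.COLOR_BGR2HSV)
def comps(mask,box):
    m=np.zeros_like(mask); r0,r1,c0,c1=box; m[r0:r1,c0:c1]=mask[r0:r1,c0:c1]
    n,_=cv2.findContours(m,cv2.RETR_EXTERNAL,cv2.CHAIN_APPROX_NONE); return max(n,key=cv2.contourArea)
def world(cn,z): return np.array([toworld(c,(p[1],p[0]),z)[:2] for p in cn[:,0,:]])
def rect(w): 
    (x,y),s,a=cv2.minAreaRect((w*1000).astype(np.float32)); return x/1000,y/1000,s,a
mat=rect(world(comps(cv2.inRange(hsv,(80,90,60),(100,255,255)),(165,220,220,275)),.004)); print('mat',mat)
cork=world(comps(cv2.inRange(hsv,(5,80,100),(20,255,255)),(170,210,305,350)),.014)
print('pad',cv2.fitEllipse((cork*1000).astype(np.float32)), cork.min(0),cork.max(0))
tr=comps(cv2.inRange(hsv,(0,0,0),(179,255,115)),(134,220,293,373)); print('tray',cv2.contourArea(tr),rect(world(tr,.02)))
base={k:toworld(c,(90+v/2.66,110+u/2.66),.026)[:2] for k,(u,v) in dict(right=(225,262),bot=(178,352)).items()}; print(base)
head={k:toworld(c,(90+v/2.66,110+u/2.66),.345)[:2] for k,(u,v) in dict(r=(138,212),b=(88,290),l=(25,140)).items()}; print(head)
T=np.array(c['world_to_cam']); print('cam',-T[:3,:3].T@T[:3,3])
for n,(u,v),z in (('hand',(203,297),.165),('knob',(147,270),.208)): print(n,toworld(c,(90+v/2.66,110+u/2.66),z))
w=imaging.calibration('wrist'); T=np.array(w['world_to_cam']); p=np.array(env.get_tool_pos()); q=R.from_quat(env.get_orientation())
print('wristcam in tool',q.inv().apply(-T[:3,:3].T@T[:3,3]-p), q.inv().apply(T[2,:3]),w['fx'])
E
python3 m.py
```

```text
mat (0.5410042724609375, 0.026175621032714844, (159.21804809570312, 160.35777282714844), 2.4171252250671387)
pad ((548.802978515625, -307.5282287597656), (113.34323120117188, 113.65148162841797), 30.224191665649414) [ 0.49289612 -0.36422038] [ 0.6048445  -0.24966451]
tray 3507.5 (0.6046306762695313, -0.32284796142578126, (248.11166381835938, 276.304443359375), 73.52336883544922)
{'right': array([0.5541701 , 0.23919431]), 'bot': array([0.41754062, 0.30836773])}
{'r': array([0.56284337, 0.29809191]), 'b': array([0.46463006, 0.3578928 ]), 'l': array([0.65851454, 0.44434204])}
cam [ 0.24499806 -0.04106717  1.76790914]
hand [0.48030481 0.24697963 0.165     ]
knob [0.5122792  0.31641483 0.208     ]
wristcam in tool [ 0.08125066 -0.00167752 -0.14184205] [-0.31756439 -0.00136932  0.94823572] 284.71274146016026
```

```bash
python3 - <<'E'
from h import *
h=np.array([.480,.247]); o=np.array([-.452,-.893]); q=down(np.radians(63.2-180))
look=[*(h+o*.02),.31]
for p in ([.12,.42,.36],[.36,.16,.40],look,[*h,.121]): print(p,planner.ik(p,q))
j=env.get_joint_positions()
env.move_l([.12,.40,.34]); env.goto([.36,.16,.38],q); env.goto(look,q)
im=snap('wrist','w1.png'); c=imaging.calibration('wrist'); print(env.get_t(),env.get_joint_positions())
for l,z in (('jug_handle',.165),('jug_knob',.208),('jug',.1),('coffee_maker',.03)):
    for d in imaging.spot_in('wrist',l): print(l,d,toworld(c,d['location'],z))
print('proj handle',topix(c,[*h,.165]),'knob',topix(c,[.515,.323,.208]),'plate',topix(c,[.515,.332,.03]))
np.save('c1.npy',c,allow_pickle=True)
cv2.imwrite('pics/w1b.png',cv2.resize(im[:,:,::-1],None,fx=1.5,fy=1.5))
E
```

```text
[0.12, 0.42, 0.36] [ 1.29249667 -0.09185296  0.25638803  1.91903732  0.          0.18944858]
[0.36, 0.16, 0.4] [ 0.41822433 -0.14359863  0.29614805  2.01054301  0.         -0.68482376]
[np.float64(0.47096), np.float64(0.22914), 0.31] [ 0.45282024  0.06903766  0.31270454  1.81446321  0.         -0.65022785]
[np.float64(0.48), np.float64(0.247), 0.121] [ 0.47524609  0.04904228 -0.07678967  1.44496437  0.         -0.62780199]
5.325 [ 4.53241681e-01  6.80730096e-02  3.13288630e-01  1.81555346e+00
 -1.50861624e-05 -6.50155553e-01]
jug_handle {'location': [214.2, 257.0], 'conf': 0.71} [0.4920159  0.26014368 0.165     ]
jug_knob {'location': [292.0, 262.5], 'conf': 0.9} [0.51728671 0.32368169 0.208     ]
jug {'location': [252.4, 261.5], 'conf': 0.96} [0.52589914 0.33842453 0.1       ]
jug {'location': [290.1, 260.9], 'conf': 0.57} [0.5549358  0.39422167 0.1       ]
coffee_maker {'location': [300.2, 280.1], 'conf': 0.79} [0.55802834 0.47633875 0.03      ]
proj handle [199.424601  261.4242895] knob [290.65872264 264.20091746] plate [224.44072617 265.73825816]
```

View pics/w1b.png

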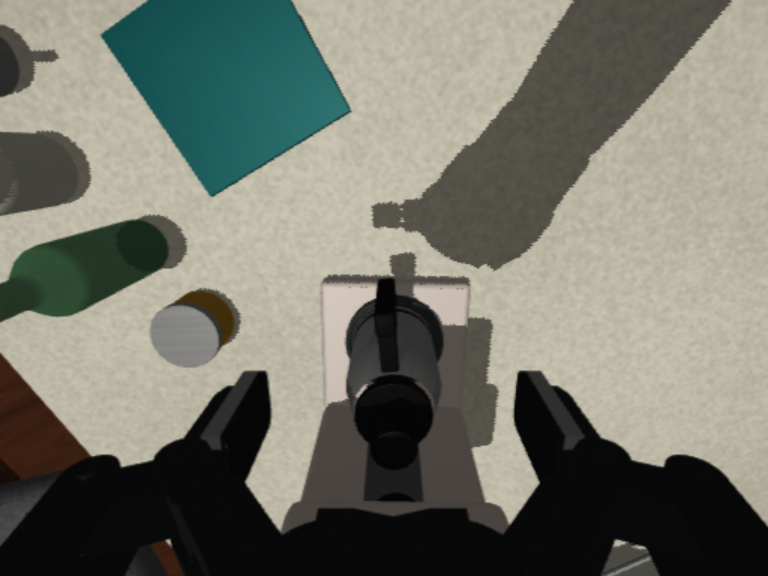

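The wrist view shows the jug's handle at full-image pixels (row 188–247, col 257–260) and the knob near (300,262). I'll fit the jug's model silhouette to this picture.

```bash
cat > fit.py <<'E'
from h import *
from scipy.optimize import minimize
c=np.load('c1.npy',allow_pickle=True).item(); im=cv2.imread('pics/w1.png'); S=4
roi=(slice(170,318),slice(215,305)); big=cv2.resize(im[roi],None,fx=S,fy=S,interpolation=cv2.INTER_CUBIC)
g=big.max(2); th=np.linspace(0,2*np.pi,32,endpoint=False)
box=lambda x0,x1,y0,y1,z0,z1:np.array([[x,y,z] for x in(x0,x1) for y in(y0,y1) for z in(z0,z1)])/1e3
cyl=lambda r,z0,z1:np.array([[r*np.cos(t),r*np.sin(t),z] for t in th for z in(z0,z1)])/1e3
black=[box(-86,-66,-8,8,45,135),box(-66,-25,-6,6,123,135),cyl(31,128,140),cyl(17,140,178)]
def px(P,x):
    P=R.from_euler('z',x[2]).apply(P)+[x[0],x[1],.03]
    rc=np.array([topix(c,p) for p in P])-[170,215]; return ((rc[:,::-1]+.5)*S-.5)
def hull(P,x): return cv2.convexHull(np.round(px(P,x)*16).astype(np.int32))
def mask(x):
    m=np.zeros(g.shape,np.uint8)
    for P in black: cv2.fillConvexPoly(m,hull(P,x),1,lineType=8,shift=4)
    return m
thr=38
def cost(x):
    m=mask(x); ring=cv2.dilate(m,np.ones((13,13)))-m
    return (g[m>0].astype(float).clip(0,70)-thr).sum()-(g[ring>0].astype(float).clip(0,70)-thr).sum()
best=None
for a in (55,60,65,70):
  for dx in (-.006,.004):
    x0=np.array([.517+dx,.325-dx,np.radians(a)])
    r=minimize(cost,x0,method='Nelder-Mead',options=dict(initial_simplex=x0+np.vstack([np.zeros(3),np.diag([.008,.008,.12])]),xatol=1e-5))
    print(np.round(r.x,4),np.degrees(r.x[2]).round(1),r.fun)
    if best is None or r.fun<best.fun: best=r
x=best.x; print('handle',R.from_euler('z',x[2]).apply([-.076,0,0])[:2]+x[:2]); np.save('jug.npy',x)
for P in black: cv2.polylines(big,[hull(P,x)],True,(0,0,255),1,shift=4)
cv2.imwrite('pics/fit.png',np.clip(big.astype(float)*1.6,0,255).astype(np.uint8))
E
python3 fit.py
```

```text
[0.5223 0.333  1.1846] 67.9 -1569751.0
[0.5223 0.3327 1.1816] 67.7 -1568993.0
[0.5223 0.3327 1.1827] 67.8 -1568402.0
[0.5223 0.333  1.1841] 67.8 -1569809.0
[0.5222 0.3326 1.1826] 67.8 -1568422.0
[0.5223 0.3327 1.181 ] 67.7 -1568951.0
[0.5223 0.333  1.1853] 67.9 -1569272.0
[0.5223 0.333  1.1843] 67.9 -1569267.0
handle [0.49367991 0.26259864]
```

View pics/fit.png

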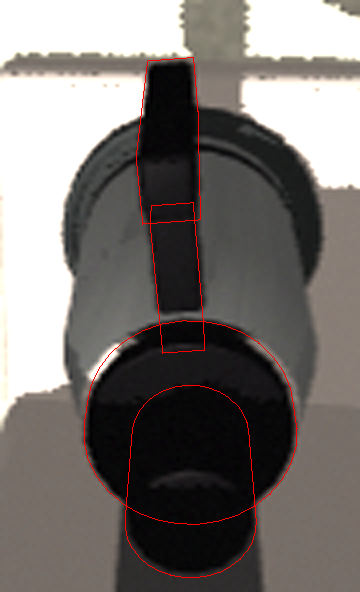

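The fitted outlines lie closely on the handle, lid and knob, which puts the jug at (0.522, 0.333) with yaw 67.8° and the handle at (0.494, 0.263). Next I grasp the handle, lift a little, and check.

```bash
python3 - <<'E'
from h import *
x=np.load('jug.npy'); u=np.array([np.cos(x[2]),np.sin(x[2])]); hd=x[:2]-.076*u; q=down(x[2]-np.pi)
z=.14-env.hold_point_z; print(env.hold_point_z)
env.move_l([*hd,.31],rot=q); env.move_l([*hd,z],vel=.12); print('down',env.get_contact_force(),env.get_tool_pos())
claw.move_gripper(0.0,squeeze=100); print('gap',env.get_finger_gap(),env.get_grasp_force(),env.get_contact_force(),env.get_tool_pos(),env.get_t())
env.move_l([*hd,z+.018],vel=.03); env.pause(.2); print('lift',env.get_contact_force(),env.get_ft_torque(),env.get_finger_gap())
snap('scene','s2.png'); im=snap('wrist','w2.png')
cv2.imwrite('pics/v2.png',np.hstack([cv2.resize(im[150:330,200:310],None,fx=3,fy=3),cv2.resize(imaging.snapshot('scene')[160:320,340:500],(480,540))])[:,:,::-1])
E
```

```text
0.0187
down [-0.91783353  0.18407811 -0.01495491] [0.4939948  0.26275895 0.12198449]
gap 0.1719322051024263 97.71695852279663 [-2.21328894 -0.90938116  2.20597908] [0.49365789 0.26255939 0.12151643] 8.3083
lift [ 0.03066623 -0.4565563  -3.07309295] [-0.23078213  0.066501    0.02409705] 0.17268775690240043
```

View pics/v2.png

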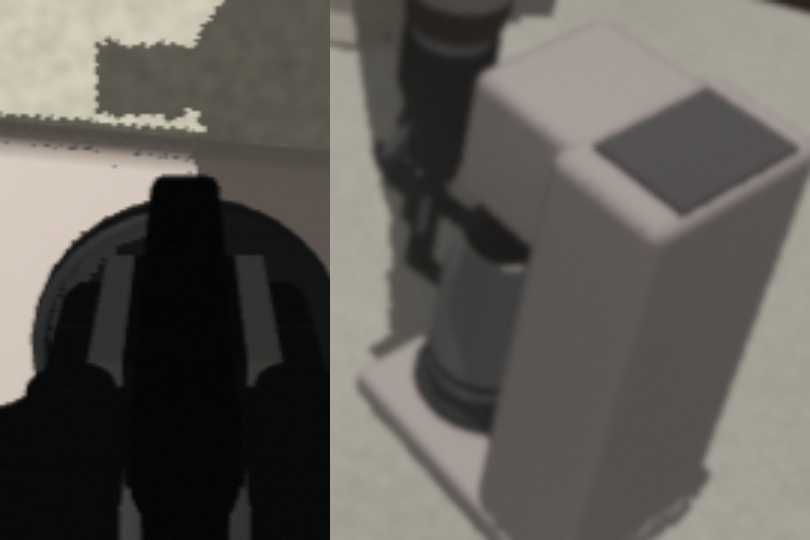

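The pads hold the handle and the jug hangs free: 3.1 N and 0.24 N·m match its weight acting on the 76 mm arm. Now I draw it out and look at it from the side.

```bash
python3 - <<'E'
from h import *
x=np.load('jug.npy'); u=np.array([np.cos(x[2]),np.sin(x[2])]); hd=x[:2]-.076*u; z=.14-env.hold_point_z
env.move_l([*hd,z+.024],vel=.05); env.move_l([*(hd-.19*u),z+.024],vel=.10)
print(env.get_contact_force(),env.get_t()); 
hm=np.array([.541,.026])-.076*u
env.move_l([*hm,.091+.045],vel=.15); env.pause(.3)
print(env.get_contact_force(),env.get_ft_torque(),env.get_finger_gap(),env.get_tool_pos(),env.get_t())
im=snap('scene','s3.png'); c=imaging.calibration('scene')
J=[.541,.026]; a=topix(c,[*J,.045]); b=topix(c,[*J,.223]); print('axis pix bottom/top',a,b)
v=cv2.resize(im[150:290,220:370],None,fx=4,fy=4)
p=lambda P:tuple(np.round((P[::-1]-[220,150])*4+1.5).astype(int).tolist())
cv2.line(v,p(a),p(b),(255,0,0),1); cv2.imwrite('pics/v3.png',v[:,:,::-1])
E
```

```text
[-0.07646001  0.14985993 -3.625676  ] 11.725
[ 0.38167743 -0.17525337 -3.47202697] [-0.22111354  0.14374871  0.01806726] 0.17337413876840266 [ 0.51224855 -0.04403992  0.1361683 ] 13.2417
axis pix bottom/top [230.71970664 282.96840641] [180.74039148 283.20259306]
```

View pics/v3.png

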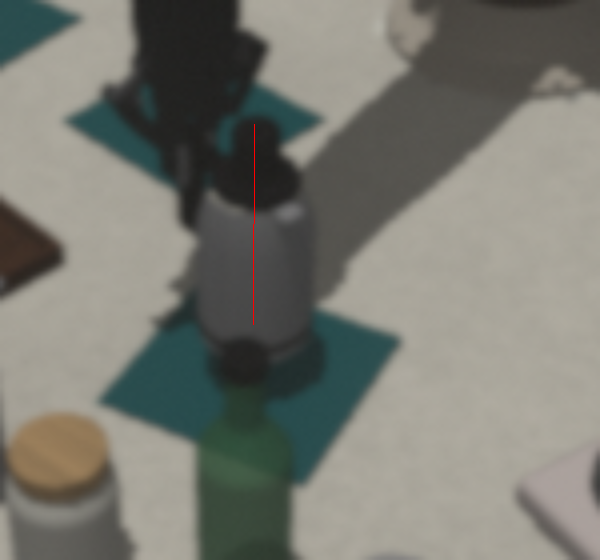

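The jug hangs upright over the chosen mat, with its axis matching the red predicted line (crop (254,125)–(253,325)). I lower it until it touches, then let go.

```bash
python3 - <<'E'
from h import *
p=np.array(env.get_tool_pos()); p[2]=.136
f0=np.array(env.get_contact_force())
p[2]=.104; env.move_l(p,vel=.06); z=.104
while z>.091:
    z-=.001; p[2]=z; env.move_l(p,vel=.02); f=env.get_contact_force()[2]-f0[2]
    if abs(f)>3: break
print('touch',z,f,env.get_ft_torque()); 
claw.move_gripper(.5); env.pause(.3); print('gap',env.get_finger_gap(),env.get_grasp_force(),env.get_contact_force(),env.get_t())
claw.move_gripper(1.0); env.move_l([p[0],p[1],.30],vel=.15)
u=np.array([np.cos(1.1843),np.sin(1.1843)])
env.move_l([p[0]-.12*u[0],p[1]-.12*u[1],.34],vel=.2)
im=snap('top','t4.png'); snap('wrist','w4.png'); np.save('c4.npy',imaging.calibration('wrist'),allow_pickle=True)
c=imaging.calibration('top')
for d in imaging.spot_in('top','jug_knob'): print(d,toworld(c,d['location'],.182))
print(env.get_t())
v=cv2.resize(im[130:240,190:370],None,fx=4.4,fy=4.4); cv2.imwrite('pics/v4.png',np.vstack([v])[:,:,::-1])
E
```

```text
touch 0.09499999999999999 5.804014266282039 [-0.24575326  0.31134489  0.12420295]
gap 0.5016936292580092 0.0 [-0.75069076 -0.2032446   0.68352569] 16.9083
{'location': [183.5, 245.0], 'conf': 0.63} [0.54260151 0.02775382 0.182     ]
19.8583
```

View pics/v4.png

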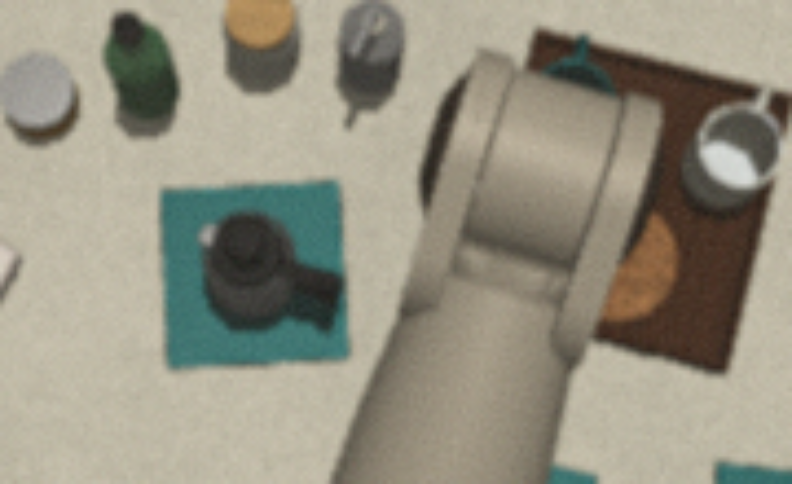

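The jug stands free in the middle of the mat, with its knob at crop (248,240) and its handle pointing to (325,285). I'll refit its pose from the wrist picture.

```bash
python3 - <<'E'
from h import *
c=np.load('c4.npy',allow_pickle=True).item()
u=np.array([np.cos(1.1843),np.sin(1.1843)]); J=np.array([.5425,.0275])
a=[topix(c,[*J,.182]),topix(c,[*(J-.086*u),.05])]; print(a)
r0=int(min(a[0][0],a[1][0]))-20; r1=int(max(a[0][0],a[1][0]))+25; c0=int(min(a[0][1],a[1][1]))-45; c1=c0+90
s=open('fit.py').read().replace('c1.npy','c4.npy').replace('w1.png','w4.png').replace('slice(170,318),slice(215,305)',f'slice({r0},{r1}),slice({c0},{c1})').replace('[170,215]',f'[{r0},{c0}]').replace('x[1],.03','x[1],.004').replace('.517+dx,.325-dx','.5425+dx,.0275-dx').replace('jug.npy','jug2.npy').replace('pics/fit.png','pics/fit2.png')
exec(s)
E
```

```text
[array([323.72106912, 260.33474498]), array([221.76678467, 260.63170204])]
[0.5417 0.0253 1.1739] 67.3 -858467.0
[0.5409 0.0251 1.1821] 67.7 -859195.0
[0.5417 0.0269 1.1807] 67.6 -859184.0
[0.5411 0.0237 1.1737] 67.2 -857430.0
[0.541  0.0263 1.1884] 68.1 -860196.0
[0.5419 0.026  1.1768] 67.4 -858630.0
[0.5415 0.0258 1.1815] 67.7 -859385.0
[0.5413 0.0269 1.188 ] 68.1 -859527.0
handle [ 0.51268619 -0.04424895]
```

View pics/fit2.png

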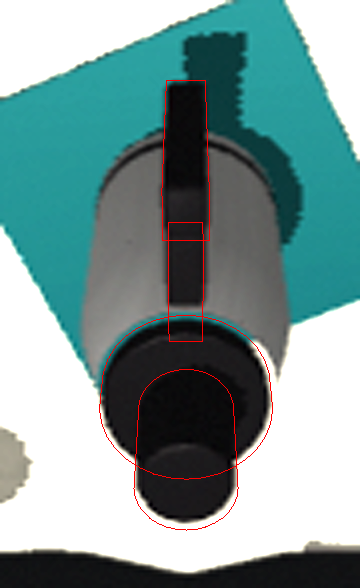

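The fit agrees with the plan to 2–3 mm: jug at (0.541, 0.026), yaw 67.8°. Next I grip the knob, lift the jug over the mat, and turn it.

```bash
cat > carry.py <<'E'
from h import *
D=np.radians; J=np.array([.541,.026]); pad=np.array([.5488,-.3075]); hz=env.hold_point_z
t0=D(120); turn=D(163.5-67.8); g=.165-hz
qa,qb=down(t0),down(t0+turn)
print(planner.ik([*J,.004+g],qa),planner.ik([*pad,.014+g],qb))
E
python3 - <<'E'
from carry import *
env.goto([*J,.30],qa); env.move_l([*J,.004+g],vel=.1); print('down',env.get_contact_force(),env.get_joint_positions()[5])
f0=np.array(env.get_contact_force())
claw.move_gripper(0,squeeze=60); print('grip',env.get_finger_gap()*85,env.get_grasp_force(),env.get_contact_force(),env.get_t())
env.move_l([*J,.05+g],vel=.05); env.pause(.2); print('lift',env.get_contact_force(),env.get_ft_torque())
env.move_l([*J,.12+g],vel=.1); env.move_l([*J,.121+g],rot=qb,vel=.0005)
print(env.get_t(),env.get_joint_positions(),env.get_finger_gap()*85)
E
```

```text
[ 0.0480222   0.05136737 -0.01800024  1.50142871  0.          1.09521975] [-0.51072688  0.26389116  0.24066745  1.54757261  0.         -1.13380942]
down [ 0.10572269 -0.9080719  -0.16103269] 1.0952322533470567
grip 32.39051599139097 59.5157915353775 [0.28744639 0.62119738 2.58527439] 24.2583
lift [-0.13469341  0.41517172 -3.15005466] [ 0.04262153 -0.04535698  0.01249758]
28.1917 [ 4.80422259e-02  8.37181335e-02  2.42906153e-01  1.73009895e+00
 -1.39777014e-06 -5.74364203e-01] 32.37195172351161
```

```bash
python3 - <<'E'
from carry import *
env.move_l([*pad,.12+g],vel=.12); env.move_l([*pad,.06+g],vel=.1); env.pause(.2)
im=snap('wrist','w5.png'); sc=snap('scene','s5.png')
th=np.linspace(0,2*np.pi,60); ta=D(-16.5); X=np.array([np.cos(ta),np.sin(ta)]); Y=np.array([-X[1],X[0]])
def draw(im,c):
    im=np.ascontiguousarray(im); 
    for pts in ([[*(pad+.058*(np.cos(a)*X+np.sin(a)*Y)),.014] for a in th],[[*(pad+x*X+y*Y),.022] for x,y in((-.075,-.125),(.195,-.125),(.195,.125),(-.075,.125),(-.075,-.125))],[[*(pad+.076*X),.195],[*(pad+.076*X),.105]]):
        P=np.array([topix(c,p)[::-1] for p in pts]); cv2.polylines(im,[np.round(P*16).astype(np.int32)],False,(255,0,0),1,shift=4)
    return im
a=draw(im,imaging.calibration('wrist')); b=draw(sc,imaging.calibration('scene'))[140:290,100:260]
cv2.imwrite('pics/v5.png',np.hstack([cv2.resize(a,(440,330)),cv2.resize(b,(352,330))])[:,:,::-1]); print(env.get_t(),env.get_contact_force())
E
```

```text
[ 0.0480222   0.05136737 -0.01800024  1.50142871  0.          1.09521975] [-0.51072688  0.26389116  0.24066745  1.54757261  0.         -1.13380942]
32.175 [-0.90414738  0.18759935 -3.59684766]
```

View pics/v5.png

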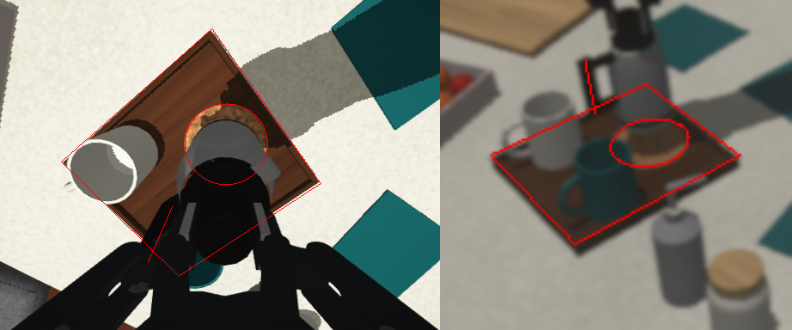

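The predicted pad ring, tray outline and handle line match both views (pad at (228,145) in the wrist view, handle at (588,85) in the scene view). I lower and release.

```bash
python3 - <<'E'
from carry import *
f0=env.get_contact_force()[2]
env.move_l([*pad,.024+g],vel=.06); z=.024
while z>.009:
    z-=.001; env.move_l([*pad,z+g],vel=.02); f=env.get_contact_force()[2]-f0
    if f>3: break
print('touch',z,f); claw.move_gripper(.75); env.pause(.2); claw.move_gripper(1.0)
print(env.get_finger_gap(),env.get_grasp_force(),env.get_contact_force())
env.move_l([*pad,.17+g],vel=.15); env.goto([.36,.0,.36],down(D(180))); env.pause(.3)
im=snap('top','t6.png'); sc=snap('scene','s6.png'); c=imaging.calibration('top'); s=imaging.calibration('scene')
for l,zz in (('jug_knob',.192),('jug_handle',.149)):
    for cam,cc in (('top',c),('scene',s)): print(l,cam,[(round(d['conf'],2),toworld(cc,d['location'],zz)[:2].round(3)) for d in imaging.spot_in(cam,l)])
print('want handle',pad+.076*np.array([np.cos(D(-16.5)),np.sin(D(-16.5))]),env.get_t())
cv2.imwrite('pics/v6.png',np.hstack([cv2.resize(im[120:220,290:390],(400,400)),cv2.resize(sc[150:290,120:260],(400,400))])[:,:,::-1])
E
```

```text
[ 0.0480222   0.05136737 -0.01800024  1.50142871  0.          1.09521975] [-0.51072688  0.26389116  0.24066745  1.54757261  0.         -1.13380942]
touch 0.013999999999999992 3.3489074746445247
1.0002983729871373 0.0 [-0.71999691 -0.58199849 -0.13815375]
jug_knob top [(0.55, array([ 0.539, -0.308])), (0.21, array([0.563, 0.415]))]
jug_knob scene [(0.66, array([ 0.567, -0.281]))]
jug_handle top [(0.47, array([ 0.606, -0.315]))]
jug_handle scene [(0.56, array([ 0.653, -0.292]))]
want handle [ 0.6216703  -0.32908517] 39.5333
```

View pics/v6.png

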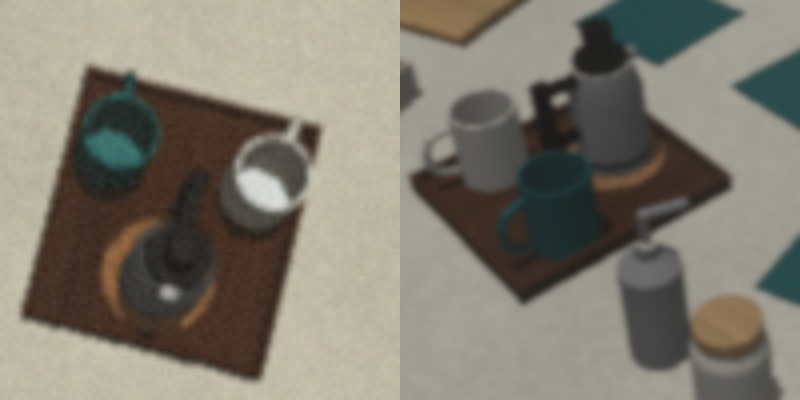

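The jug stands upright on the pad (crop (165,270)), its handle points into the gap at (190,190), and the mugs are unmoved. The arm is clear, so I hand it in.

```bash
python3 -c "
from h import *
print(env.close_job(), env.get_t())"
```

```text
the job is handed in; nothing more can be done
the job is handed in; nothing more can be done
```

I moved the jug by its handle to the left-most mat, then by its knob to the middle of the cork pad with its handle in the gap between the mugs, and handed the job in at about 40 s. It looked upright, with the mugs in place, in the last pictures; no verdict came back.

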